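Clamp the bottle and take off its cap of unknown thread hand

TASK

Close the jig's red clamp fully against the blue bottle, then unscrew the silver cap: its thread may be right- or left-handed and cannot be told by looking, so try it both ways and find out which way it loosens. Lift the cap off and finish still holding it in the gripper, level and motionless, at least 5 cm clear above the bottle's mouth and right over it, with the clamp still shut; leave the tins, soap, spray bottles and brush where they are.

Things in the scene. Friction and masses are not known exactly. Their poses are not given: they have to be found in the camera images.
- jig: wooden holding jig fixed to the table, base 150 x 300 x 12 mm. Origin at table height on the axis of the blue bottle fixed in its middle; z up. On its +y side stand a low wooden jaw (62 mm high) and a square wooden post (55 x 55 mm, 148 mm high, centre 115 mm from the bottle axis); on its -y side the red sliding clamp
- bottle_mouth (a point): point on the bottle's axis at the rim of its neck, 128 mm above the table. The blue bottle is 62 mm across up to 68 mm above the table and narrows to 31 mm at 102 mm; above that is the neck, 28 mm across (36 mm with the thread), under the cap. The bottle cannot move
- jaw_handle (a point): upright red handle bar of the clamp, 22 mm (jig x) by 20 mm (jig y), top 116 mm above the table, free-standing above 61 mm; this point is on its middle line, 16 mm below its top. Push it along jig +y, towards the bottle, to shut the clamp; shut, it is 90 mm from the bottle's axis and the red jaw touches the bottle
- jaw (a joint): opening of the clamp in m: 0 = shut, red jaw against the bottle; at most 0.036 open. Friction of about 4 N holds it where it is left
- cap_center (a point): centre of the silver cap, half-way up: 16-sided, 44 mm across flats (one flat faces its x axis, the rest every 22.5 degrees), 30 mm high, 25.5 mm deep inside, about 60 g. x axis along the orange stripe on top, z up. Screwed on, this point is 117.5 mm above the table. At the start it is fully on, its x axis within 4 degrees of the jig's
- cap_top (a point): middle of the cap's top, 15 mm above cap_center. Short coarse thread, hand unknown and different each time: one way the cap stops dead within 15 degrees, the other (loosening) way it turns freely; 55 degrees from the start it is free to lift (aim for 60 to 80; past 110 it stops again). It does not climb as it turns; pulled up before that it jams
- tin_a: cream tin with brass lid, 48 mm across, 44 mm high, origin under its centre; leave alone
- tin_b: cream tin with silver lid, 48 mm across, 44 mm high, origin under its centre; leave alone
- soap: amber soap bar with paper band, 50 x 75 x 28 mm, origin under its centre; leave alone
- spray_a: dark blue spray bottle, 48 mm across, 147 mm high, origin under its centre; leave alone
- spray_b: dark blue spray bottle like spray_a; leave alone
- brush: small brush lying flat; leave alone
There are look-alikes about, which are no part of the job. Leave any green look-alike of the part that bears cap_center alone.

How it is judged:
On the way, in this order (a step that is already met when the one before it is completed fails the run):
1. the clamp is shut against the bottle (value of joint jaw below 0.003 m), for 0.2 s.
2. the cap has been turned loose on the neck (angle between the x axis of cap_center and the x axis of jig, either way round above 0.5 rad), for 0.1 s.
3. the cap is lifted off the neck (z of cap_center in the frame of bottle_mouth above 0.05 m), for 0.1 s.
At the end, for the whole second after the job is handed in: The clamp is shut (opening under 4 mm); the cap is held by the fingers (over 3 N), touching nothing of the jig, its centre over 60 mm above the bottle's mouth (rim 45 mm clear) and within 40 mm of its axis, tilted less than 17 degrees and still (under 3 cm/s) (value of joint jaw below 0.004 m and z of cap_center in the frame of bottle_mouth above 0.06 m and horizontal distance between cap_center and bottle_mouth below 0.04 m and angle between cap_center's own z axis and vertical below 0.3 rad and contact force between the fingers and cap above 3 N and contact force between cap and jig below 0.2 N and linear speed of cap below 0.03 m/s); the arm keeps its last pose, push and grip.
It fails at once if the cap comes off while the clamp is open (z of cap_center in the frame of bottle_mouth above 0.02 m and value of joint jaw above 0.006 m).
It fails at once if a bystander is shifted by more than 3 cm (distance of any of tin_a, tin_b, soap, spray_a, spray_b, brush from where it was at the start of the episode above 0.03 m).
It also fails if it takes over 51 s, if anything falls off the work surface, if the arm or the gripper's body presses on something with over 40 N, if the wrist force passes 120 N, or if a joint passes its speed limit or range.

ROBOT

A 6-joint arm with a two-finger parallel gripper is mounted at the origin on the work surface. World frame = base frame: x ahead of the robot, y to its left, z up, the work surface at z = 0. Lengths are in m, angles in rad, forces in N, time in s.
With the tool pointing down it reaches from about 0.3 to 0.775 m from the base axis. Payload 14.6 kg.
Tool frame: the origin (TCP) lies at the very end of the fingers, on their centre line; the grasp point (between the pads) lies 19 mm behind it; z points along the fingers, y is the line along which they close (so a half turn about z gives the same grasp; the last joint's range is limited). The gripper opens to 94 mm and grips with 3 to 60 N. Pads are 16 mm wide; open, the fingers measure 119 mm over their backs; the gripper's body (75 mm by 177 mm) begins 78 mm behind the grasp point.
Start: joints at [-1.197, 0.3, 1.521, -0, 1.321, -0.067], TCP at [0.235, -0.497, 0.205] pointing down, gripper open.
Joint ranges: [-3.03, 3.03], [-0.79, 2.21], [0.23, 2.52], [-1.04, 4.18], [0, 3.07], [-2.55, 2.55]. Speed limits (rad/s): [2.22, 2.22, 2.57, 3.14, 3.14, 3.14].

INTERFACE

Orientations are given as [roll, pitch, yaw] about the fixed x, y, z axes, in that order (R = Rz(yaw) Ry(pitch) Rx(roll)).
In Python, from station import ctrl gives the robot as it stands.
- The arm moves only by the tool carry_out, never from a script. Its argument "motion" is text: rows parted by semicolons, each of 7 numbers parted by spaces: the shift along the world's x, y, z in m, then the turn, a rotation vector about the world's x, y, z in degrees, then the closure in counts, from 0 (fully open) to 255 (shut). In form: dx dy dz wx wy wz hand; .... A call has 1 to 20 rows; each row shifts and turns the commanded pose from where the row before left it; what a row does not reach is not made up. A row lasts 1/12 s, in which the tool goes at most 41.7 mm and 7.16 degrees, less where a joint would pass 70% of its speed; a pose out of reach is approached as far as the arm can. A call is refused whole if a number of a shift passes 0.0417 or a number of a turn 7.16, either way. A call with a gripper value outside its range is refused whole. The fingers move at their own pace and stop on an object; "grip_force" is the grip in N (left out, the last holds). Time passes only in rows, so rows that do not move let the fingers close. It gives the time, the measured TCP pose, the force, the opening and the grip force at its end, in the units of the state.
- ctrl.get_obs(): the state, without advancing time (a new reading comes with each control period).
- ctrl.camera(name): name is "side" or "top" or "wrist"; returns a dict with "pixels" (400x640x3 uint8, red, green, blue), "range_z" (400x640 float32, m along the optical axis (not along the pixel's ray), 0 where there is no reading), "K" (3x3 intrinsics, pixels), "dist" ([k1, k2, p1, p2, k3] as OpenCV has them; the pictures are not rectified), "position" and "attitude" of the camera in the world. Camera axes: x right, y up, looking along -z (the intrinsics and any distortion apply to the point x, -y, -z); pixel columns grow to the right and rows downward; lengths in m; the calibration is good to about 2 mm. A picture is of the moment at which its call begins.
- ctrl.hand_in(): hands the job in; it is judged then, once.
The state is a dict: "time_s": time; "qpos": joint angles; "joint_vel": joint speeds; "tau": joint torques, N m; "ee_pos": TCP position; "eef_rot": TCP orientation; "force": force on the tool from outside, world axes, zero at the start; "moment": the same for the moment, N m; "grip_width": finger opening in m; "grip_force": force on a finger pad.
Only numpy, scipy, OpenCV 4.12 (cv2) and the standard library are available. Lean on these libraries where they do the work, as an engineer would, in place of code of your own. Each camera call takes 0.05 s, during which the arm holds its last target. There are 200 camera calls.

## Working session

There is one attempt and no reset: what is moved stays moved. The work goes in short steps, Python scripts to look and compute and a tool call to move; the robot and the scene stay as the last step left them, time stands still between calls to the robot, and variables do not carry over. Pictures are saved under pics/ and viewed, at most 10 in all, crops included, and the job is handed in when it is done.

Besides the shell and the picture viewer there is one more tool, called as a command line: name --argument value ..., lists and objects as JSON in quotes. carry_out: Moves the arm, as the interface text tells. Its arguments: {"type":"object","properties":{"motion":{"type":"string"},"grip_force":{"type":"number"}},"required":["motion"]}

```bash
mkdir -p pics; cat > h.py <<'E'
import numpy as np, cv2
from scipy.spatial.transform import Rotation as R
from station import ctrl
def att(a):
    a=np.array(a,float)
    if a.shape==(3,3): return a
    return R.from_euler('xyz',a).as_matrix() if a.size==3 else None
def world(c,u,v,z=None):
    """pixel -> world via depth, or on plane z"""
    n=cv2.undistortPoints(np.array([[[u,v]]],float),c['K'],np.array(c['dist'])).ravel()
    d=np.array([n[0],-n[1],-1.]); M=att(c['attitude']); p=np.array(c['position'])
    s=c['range_z'][int(round(v)),int(round(u))] if z is None else (z-p[2])/(M@d)[2]
    return p+M@d*s
def snap(name,f):
    c=ctrl.camera(name); np.save('pics/'+f+'.npy',c,allow_pickle=True)
    cv2.imwrite('pics/'+f+'.png',c['pixels'][:,:,::-1]); return c
def load(f): return np.load('pics/'+f+'.npy',allow_pickle=True).item()
E
python3 - <<'E'
from h import *
for n in('top','side'):
    c=snap(n,n+'0'); print(n,c['position'],c['attitude'],c['K'],c['dist'])
print(ctrl.get_obs())
E
```

```text
top [ 0.39972181 -0.02234362  1.11358555] [ 0.19260537  0.00940392 -1.55457986] [[383.91376561   0.         320.29985123]
 [  0.         383.91376561 195.38047879]
 [  0.           0.           1.        ]] [-0.04561404  0.          0.          0.          0.        ]
side [ 0.46167496 -0.60813453  0.84318441] [ 0.70101517 -0.00188435 -0.21928507] [[398.7055678    0.         327.88941715]
 [  0.         398.7055678  195.82111553]
 [  0.           0.           1.        ]] [-0.0427543  0.         0.         0.         0.       ]
{'time_s': 0.1, 'qpos': array([-1.19662602e+00,  3.00398487e-01,  1.52150356e+00, -6.68585445e-06,
        1.32068641e+00, -6.66059434e-02]), 'joint_vel': array([ 3.66697655e-04, -2.09021714e-05, -2.80996880e-03, -2.43019556e-04,
        3.08805806e-04, -1.48446473e-03]), 'tau': array([ 8.81064898e-04, -5.32647300e+01, -3.53285944e+01,  7.09631760e-02,
        2.34824186e-02, -3.24233440e-05]), 'ee_pos': array([ 0.23456298, -0.49722413,  0.20495895]), 'eef_rot': array([-3.14059863e+00, -5.98155191e-05,  4.40777883e-01]), 'force': array([ 0.5873445 ,  0.91073877, -0.2494323 ]), 'moment': array([-0.00495249,  0.0348033 , -0.05879023]), 'grip_force': 0.0, 'grip_width': 0.09408414546568525}
```

View pics/top0.png

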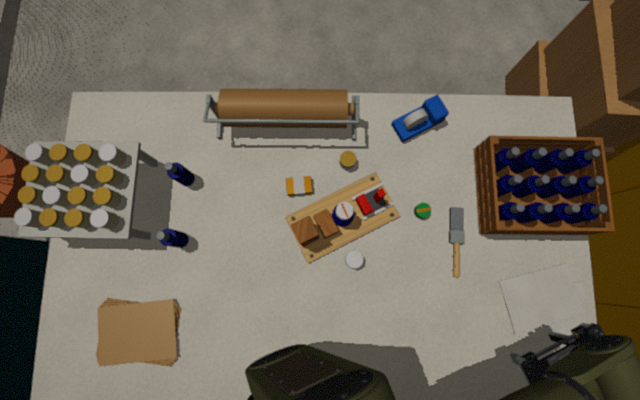

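View pics/side0.png

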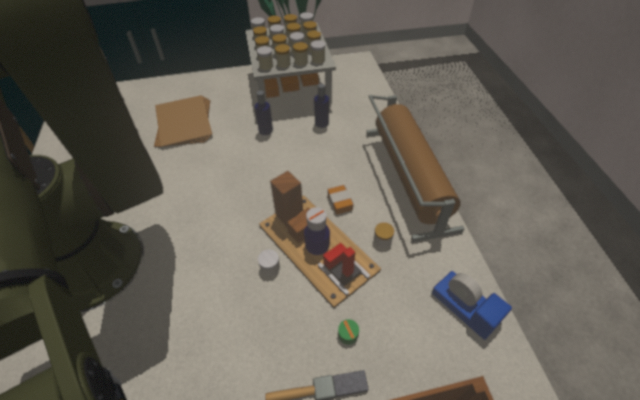

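The top view shows the jig at about (343,217): cap at (344,211), red handle at (381,194) and post at (305,232). The green look-alike is at (423,211), the tins at (348,160) and (355,260), the soap at (300,186). I'll enlarge this part.

```bash
python3 - <<'E'
from h import *
a=load('top0')['pixels'][165:270,280:410,::-1]; b=load('side0')['pixels'][165:305,255:385,::-1]
a=cv2.resize(a,None,fx=3.07,fy=3.07,interpolation=cv2.INTER_CUBIC);b=cv2.resize(b,None,fx=3.07,fy=3.07,interpolation=cv2.INTER_CUBIC)
o=np.zeros((max(len(a),len(b)),a.shape[1]+b.shape[1],3),np.uint8);o[:len(a),:a.shape[1]]=a;o[:len(b),a.shape[1]:]=b
cv2.imwrite('pics/crop0.png',o);print(a.shape,b.shape)
E
```

```text
(322, 399, 3) (430, 399, 3)
```

View pics/crop0.png

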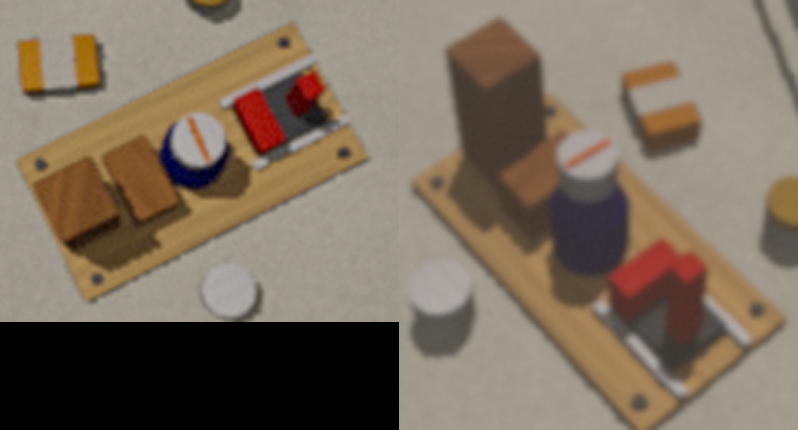

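The crop shows the base corners at (18,160), (92,300), (368,158) and (294,24). The cap top is at (198,139) and the handle top at about (310,86).

```bash
python3 - <<'E'
from h import *
t=load('top0');s=load('side0');f=lambda u,v,z:world(t,280+u/3.07-.33,165+v/3.07-.33,z)
g=lambda u,v,z:world(s,255+(u-399)/3.07-.33,165+v/3.07-.33,z)
P=[f(*p,.012) for p in((18,160),(92,300),(368,158),(294,24))]
print(np.round(P,4),'mid',np.mean(P,0))
d=(P[0]+P[1]-P[2]-P[3])[:2];yaw=np.arctan2(d[1],d[0])-np.pi/2;print('yaw',np.degrees(yaw))
m=np.mean(P,0)[:2];Rz=R.from_euler('z',yaw).as_matrix()[:2,:2]
for n,p in dict(captop=f(198,139,.1325),capside=g(588,156,.1325),h=f(310,86,.116),hs=g(689,266,.116)).items():print(n,p,Rz.T@(p[:2]-m))
a,b=f(189,120,.1325),f(207,160,.1325);print(np.degrees(np.arctan2(*(b-a)[1::-1])))
for n,u,v in(('tin',348,160),('tinb',355,260),('soap',300,186),('green',423,211)):print(n,world(t,u,v))
E
```

```text
[[ 0.5498  0.0912  0.012 ]
 [ 0.4206  0.0186  0.012 ]
 [ 0.5565 -0.2387  0.012 ]
 [ 0.6857 -0.1704  0.012 ]] mid [ 0.55313864 -0.07486367  0.012     ]
yaw 27.645220704310134
captop [ 0.55343718 -0.07229494  0.1325    ] [0.00145634 0.00213695]
capside [ 0.55544394 -0.07355888  0.1325    ] [2.64754405e-03 8.61785609e-05]
h [ 0.60368743 -0.16961202  0.116     ] [ 0.00081523 -0.10738607]
hs [ 0.60709722 -0.17070418  0.116     ] [ 0.00332899 -0.10993566]
-155.66412868194195
tin [ 0.71381233 -0.08734601  0.04280395]
tinb [ 0.42854167 -0.10756884  0.0403482 ]
soap [0.638168   0.05057205 0.02763457]
green [ 0.57022536 -0.30365399  0.02630333]
```

carry_out --motion "0.0186 0.0164 0 0 0 4.6 0;0.0186 0.0164 0 0 0 4.6 0;0.0186 0.0164 0 0 0 4.6 0;0.0186 0.0164 0 0 0 4.6 0;0.0186 0.0164 0 0 0 4.6 0;0.0186 0.0164 0 0 0 4.6 0;0.0186 0.0164 0 0 0 4.6 0;0.0186 0.0164 0 0 0 4.6 0;0.0186 0.0164 0 0 0 4.6 0;0.0186 0.0164 0 0 0 4.6 0;0.0186 0.0164 0 0 0 4.6 0;0.0186 0.0164 0 0 0 4.6 0;0.0186 0.0164 0 0 0 4.6 0;0.0186 0.0164 0 0 0 4.6 0;0.0186 0.0164 0 0 0 4.6 0;0.0186 0.0164 0 0 0 4.6 0;0.0186 0.0164 0 0 0 4.6 0;0.0186 0.0164 0 0 0 4.6 0;0.0186 0.0164 0 0 0 4.6 0;0.0186 0.0164 0 0 0 4.6 0" --grip_force 20

```text
time_s: 1.77
ee_pos: [0.6074, -0.1684, 0.205]
eef_rot: [-3.141, -0.0, 2.051]
force: [-0.0, -0.8, 0.4]
grip_width: 0.0941
grip_force: 0.0
```

```bash
python3 - <<'E'
from h import *
c=snap('wrist','w1'); o=ctrl.get_obs(); print(o['ee_pos'],np.degrees(o['eef_rot']),o['qpos'],c['position'],c['attitude'],o['force'])
E
```

```text
[ 0.609571   -0.16554708  0.20471204] [ 1.79986388e+02 -5.75738211e-02  1.17973634e+02] [-3.23530236e-01  4.85539737e-01  1.26680556e+00  8.78265940e-04
  1.38981294e+00 -8.11920469e-01] [ 0.56891308 -0.09281476  0.38448546] [-0.29151026  0.00072389  0.48096301] [2.65891072 1.94335568 0.12497562]
```

View pics/w1.png

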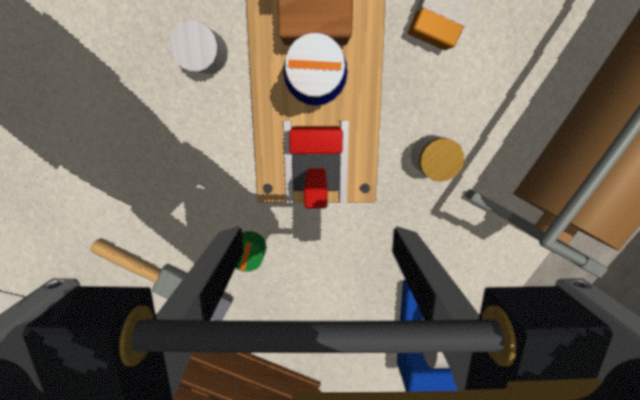

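The wrist view shows the handle top as the lower part of the red block at about (316,196), the cap's white top centred near (316,64), and the stripe nearly level.

```bash
python3 - <<'E'
from h import *
c=load('w1')
for v in range(168,214,4):print(v,np.round(world(c,316,v),4))
for u in(303,306,327,330):print(u,np.round(world(c,u,198),4),world(c,u,198,.116))
print('cap',world(c,316,63,.1325),world(c,316,63)); a,b=world(c,289,65,.1325),world(c,341,66,.1325);print(a,b,np.degrees(np.arctan2(*(b-a)[1::-1])))
a,b=world(c,256,203,.012),world(c,378,203,.012);print('base',a,b,(a+b)/2,np.degrees(np.arctan2(*(b-a)[1::-1])))
print(ctrl.get_obs()['ee_pos'])
E
```

```text
168 [ 0.6025 -0.1608  0.0293]
172 [ 0.6025 -0.1606  0.0509]
176 [ 0.6026 -0.1605  0.0697]
180 [ 0.6026 -0.1605  0.0864]
184 [ 0.6027 -0.1604  0.1017]
188 [ 0.6029 -0.1607  0.1144]
192 [ 0.6044 -0.1636  0.1161]
196 [ 0.6061 -0.1668  0.1164]
200 [ 0.6078 -0.17    0.1169]
204 [ 0.6097 -0.1738  0.1154]
208 [ 0.6114 -0.1771  0.1159]
212 [ 6.323e-01 -2.183e-01  2.000e-04]
303 [ 0.6072 -0.205   0.0136] [ 0.59663481 -0.17400306  0.116     ]
306 [ 0.599  -0.1727  0.1161] [ 0.5990297  -0.17275248  0.116     ]
327 [ 0.6158 -0.164   0.1159] [ 0.61579095 -0.16400093  0.116     ]
330 [ 0.6372 -0.1897  0.0126] [ 0.61818558 -0.16275076  0.116     ]
cap [ 0.55552637 -0.06951178  0.1325    ] [ 0.55566602 -0.06975488  0.1351287 ]
[ 0.5381299  -0.08015311  0.1325    ] [ 0.57320848 -0.06266008  0.1325    ] 26.50456517464992
base [ 0.55794829 -0.23870282  0.012     ] [ 0.69388591 -0.16772372  0.012     ] [ 0.6259171  -0.20321327  0.012     ] 27.5710738545109
[ 0.609571   -0.16554708  0.20471204]
```

carry_out --motion "-0.0025 -0.0037 -0.02 0 0 0 0;0 0 -0.024 0 0 0 0;0 0 -0.024 0 0 0 0;0 0 -0.024 0 0 0 0;0 0 -0.02 0 0 0 0;0 0 -0.011 0 0 0 0;0 0 0 0 0 0 0;0 0 0 0 0 0 255;0 0 0 0 0 0 255;0 0 0 0 0 0 255;0 0 0 0 0 0 255;0 0 0 0 0 0 255;0 0 0 0 0 0 255;0 0 0 0 0 0 255;0 0 0 0 0 0 255;0 0 0 0 0 0 255"

```text
time_s: 3.15
ee_pos: [0.6041, -0.1731, 0.0825]
eef_rot: [3.142, -0.0, 2.046]
force: [0.3, -0.4, 0.6]
grip_width: 0.0374
grip_force: 0.0
```

carry_out --motion "0.003 0.004 0 0 0 0 255;0 0 0 0 0 0 255;0 0 0 0 0 0 255;0 0 0 0 0 0 255;0 0 0 0 0 0 255;0 0 0 0 0 0 255"

```text
time_s: 3.65
ee_pos: [0.6061, -0.1694, 0.0824]
eef_rot: [-3.139, -0.001, 2.047]
force: [-10.3, -2.1, 4.5]
grip_width: 0.0222
grip_force: 20.0
```

carry_out --motion "-0.001 0.0019 0 0 0 0 255;-0.001 0.0019 0 0 0 0 255;-0.001 0.0019 0 0 0 0 255;-0.001 0.0019 0 0 0 0 255;-0.001 0.0019 0 0 0 0 255;-0.001 0.0019 0 0 0 0 255;-0.001 0.0019 0 0 0 0 255;-0.001 0.0019 0 0 0 0 255;-0.001 0.0019 0 0 0 0 255;0 0 0 0 0 0 255;0 0 0 0 0 0 255"

```text
time_s: 4.57
ee_pos: [0.5973, -0.1527, 0.0824]
eef_rot: [-3.139, -0.0, 2.047]
force: [-8.2, -5.2, 3.2]
grip_width: 0.0213
grip_force: 20.0
```

carry_out --motion "-0.0005 0.0009 0 0 0 0 255;-0.0005 0.0009 0 0 0 0 255;-0.0005 0.0009 0 0 0 0 255;-0.0005 0.0009 0 0 0 0 255;-0.0005 0.0009 0 0 0 0 255;-0.0005 0.0009 0 0 0 0 255;0 0 0 0 0 0 255"

```text
time_s: 5.15
ee_pos: [0.5958, -0.1497, 0.0826]
eef_rot: [-3.141, 0.006, 2.046]
force: [6.0, -21.5, -5.5]
grip_width: 0.0217
grip_force: 20.0
```

carry_out --motion "0 0 0 0 0 0 0;0 0 0 0 0 0 0;0 0 0 0 0 0 0;0 0 0 0 0 0 0;0 0 0 0 0 0 0;0 0 0.01 0 0 0 0;0 0 0.025 0 0 0 0;0 0 0.025 0 0 0 0;0 0 0.025 0 0 0 0;0 0 0.025 0 0 0 0;0 0 0.01 0 0 0 0;-0.004 0.008 0 0 0 0 0;-0.008 0.016 0 0 0 0 0;-0.009 0.017 0 0 0 0 0;-0.009 0.017 0 0 0 0 0;-0.008 0.015 0 0 0 0 0;-0.003 0.005 0 0 0 0 0;0 0 0 0 0 0 0;0 0 0 0 0 0 0"

```text
time_s: 6.73
ee_pos: [0.5541, -0.0687, 0.2019]
eef_rot: [-3.141, -0.0, 2.047]
force: [-0.6, -0.2, 0.4]
grip_width: 0.0941
grip_force: 0.0
```

```bash
python3 - <<'E'
from h import *
c=snap('wrist','w2');snap('top','t2'); o=ctrl.get_obs(); print(o['ee_pos'],np.degrees(o['eef_rot']),o['qpos'],o['force'])
E
```

```text
[ 0.55429019 -0.06923144  0.20197692] [-1.79972506e+02 -1.55513194e-02  1.17221421e+02] [-1.89785822e-01  3.22136054e-01  1.50013902e+00 -8.51178694e-05
  1.31986268e+00 -6.64868148e-01] [ 0.40883166 -0.57057124 -0.59480352]
```

View pics/w2.png

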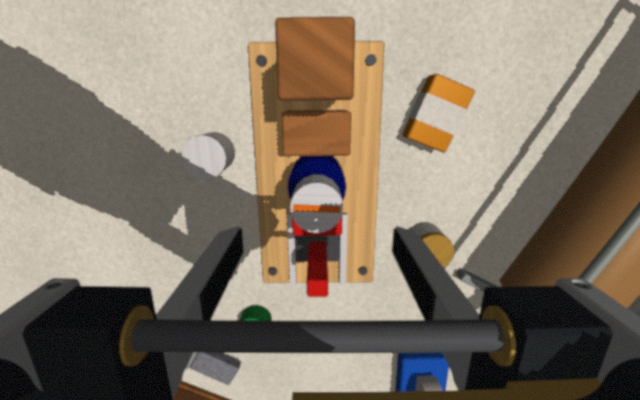

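The wrist view shows the cap top spanning about (290–343, 177–232) below the fingers, and the red jaw up against the bottle.

```bash
python3 - <<'E'
from h import *
c=load('w2')
z=c['range_z']; P=np.array([world(c,u,v) for u in range(280,355) for v in range(165,245)])
m=(abs(P[:,2]-.1325)<.006); Q=P[m]; print(m.sum(),(cv2.minEnclosingCircle(Q[:,:2].astype(np.float32))),np.median(Q[:,2]))
P=np.array([world(c,u,v) for u in range(295,340) for v in range(245,305)]);Q=P[abs(P[:,2]-.116)<.006];print(cv2.minAreaRect(Q[:,:2].astype(np.float32)))
E
```

```text
2142 ((0.5551300644874573, -0.07089351117610931), 0.022699199616909027) 0.13276274907544014
((0.5973881483078003, -0.1501522660255432), (0.02080651931464672, 0.020604252815246582), 27.1531982421875)
```

carry_out --motion "0.0008 -0.0017 -0.015 0 0 0 0;0 0 -0.02 0 0 0 0;0 0 -0.02 0 0 0 0;0 0 -0.02 0 0 0 0;0 0 -0.016 0 0 0 0;0 0 -0.01 0 0 0 0;0 0 0 0 0 0 255;0 0 0 0 0 0 255;0 0 0 0 0 0 255;0 0 0 0 0 0 255;0 0 0 0 0 0 255;0 0 0 0 0 0 255;0 0 0 0 0 0 255;0 0 0 0 0 0 255;0 0 0 0 0 0 255;0 0 0 0 0 0 255" --grip_force 30

```text
time_s: 8.17
ee_pos: [0.555, -0.0703, 0.1016]
eef_rot: [3.141, 0.0, 2.047]
force: [-1.4, 0.5, 2.1]
grip_width: 0.0439
grip_force: 30.0
```

Gripped at 44 mm. First I'll try it counter-clockwise, slowly.

carry_out --motion "0 0 0 0 0 3 255;0 0 0 0 0 3 255;0 0 0 0 0 3 255;0 0 0 0 0 3 255;0 0 0 0 0 3 255;0 0 0 0 0 3 255;0 0 0 0 0 0 255"

```text
time_s: 8.75
ee_pos: [0.5549, -0.0704, 0.1016]
eef_rot: [-3.141, 0.0, 2.363]
force: [-1.7, -0.9, 4.3]
grip_width: 0.0439
grip_force: 30.0
```

```bash
python3 - <<'E'
from h import *
o=ctrl.get_obs(); print(o['ee_pos'],np.degrees(o['eef_rot']),o['force'],o['moment'],o['grip_width'])
E
```

```text
[ 0.55489406 -0.07038491  0.10164936] [-1.79990438e+02  1.47533450e-03  1.35398221e+02] [-1.66064087 -0.87007049  4.27004338] [-0.14165877  0.30069182  0.05445561] 0.04393419363385747
```

carry_out --motion "0 0 0 0 0 4 255;0 0 0 0 0 4 255;0 0 0 0 0 4 255;0 0 0 0 0 4 255;0 0 0 0 0 0 255"

```text
time_s: 9.17
ee_pos: [0.5547, -0.0705, 0.1016]
eef_rot: [-3.141, -0.001, 2.642]
force: [-3.7, -0.2, 5.4]
grip_width: 0.044
grip_force: 30.0
```

```bash
python3 - <<'E'
from h import *
c=snap('side','s3');o=ctrl.get_obs(); print(np.degrees(o['eef_rot']),o['force'],o['moment'],o['grip_width'],o['qpos'][5])
w=snap('wrist','w3')
a=c['pixels'][165:305,255:385,::-1];b=w['pixels'][160:250,255:375,::-1]
cv2.imwrite('pics/crop3.png',np.hstack([cv2.resize(a,(390,420)),cv2.resize(b,(400,420))]))
E
```

```text
[-1.79964659e+02 -2.40641289e-02  1.51212402e+02] [-4.26652707 -2.26261009  5.19829604] [-0.22405726  0.73606283  0.0962216 ] 0.043974027978226464 -1.2598766336441884
```

View pics/crop3.png

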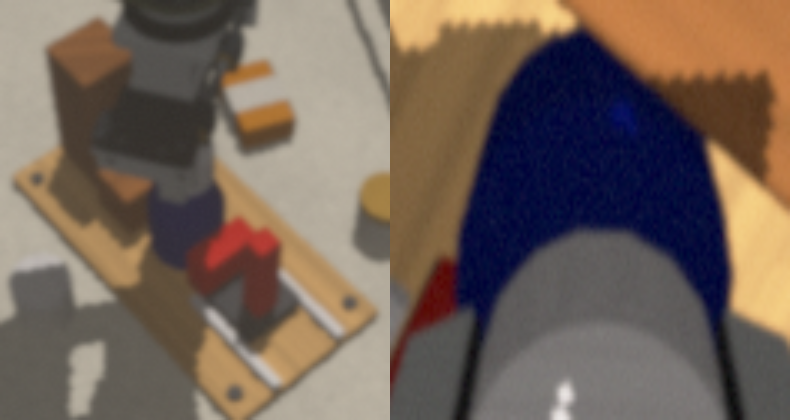

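carry_out --motion "0 0 0 0 0 4 255;0 0 0 0 0 4 255;0 0 0 0 0 4 255;0 0 0 0 0 4 255;0 0 0 0 0 4 255;0 0 0 0 0 4 255;0 0 0 0 0 4 255;0 0 0 0 0 4 255;0 0 0 0 0 4 255;0 0 0 0 0 0 255;0 0 0 0 0 0 255"

```text
time_s: 10.18
ee_pos: [0.5545, -0.0709, 0.1017]
eef_rot: [-3.141, -0.001, -3.017]
force: [-6.4, -4.1, 5.7]
grip_width: 0.0435
grip_force: 30.0
```

```bash
python3 - <<'E'
from h import *
o=ctrl.get_obs(); print(o['ee_pos'],np.degrees(o['eef_rot']),o['force'],o['moment'],o['grip_width'],o['qpos'][5])
E
```

```text
[ 0.5545395  -0.07086017  0.10165428] [-1.79961184e+02 -6.03966454e-02 -1.72835765e+02] [-6.43404567 -4.06058056  5.74046708] [-0.60279958  0.96201572  0.0961125 ] 0.043456055674629894 -1.887491926441377
```

carry_out --motion "0 0 0.001 0 0 0 255;0 0 0.001 0 0 0 255;0 0 0.001 0 0 0 255;0 0 0.001 0 0 0 255;0 0 0.001 0 0 0 255;0 0 0.001 0 0 0 255;0 0 0 0 0 0 255"

```text
time_s: 10.77
ee_pos: [0.5544, -0.0708, 0.1069]
eef_rot: [-3.141, -0.002, -3.016]
force: [-2.3, -5.1, -2.4]
grip_width: 0.0439
grip_force: 30.0
```

carry_out --motion "0 0 0.004 0 0 0 255;0 0 0.006 0 0 0 255;0 0 0.008 0 0 0 255;0 0 0.008 0 0 0 255;0 0 0.008 0 0 0 255;0 0 0.01 0 0 0 255;0 0 0.01 0 0 0 255;0 0 0.01 0 0 0 255;0 0 0.01 0 0 0 255;0 0 0.01 0 0 0 255;0 0 0.008 0 0 0 255;0 0 0.004 0 0 0 255;0 0 0 0 0 0 255;0 0 0 0 0 0 255;0 0 0 0 0 0 255"

```text
time_s: 12.02
ee_pos: [0.5547, -0.0703, 0.2028]
eef_rot: [3.141, -0.001, -3.015]
force: [0.1, -0.3, -1.1]
grip_width: 0.0437
grip_force: 30.0
```

```bash
python3 - <<'E'
from h import *
c=snap('side','s4');o=ctrl.get_obs(); print(o['ee_pos'],np.degrees(o['eef_rot']),o['force'],o['moment'],o['grip_width'],o['grip_force'],abs(o['joint_vel']).max())
w=snap('wrist','w4')
a=c['pixels'][125:305,255:385,::-1]
cv2.imwrite('pics/crop4.png',np.hstack([cv2.resize(a,(303,420)),cv2.resize(w['pixels'][150:350,200:440,::-1],(490,420))]))
E
```

```text
[ 0.55473375 -0.07030029  0.20282806] [ 1.79982320e+02 -5.77403673e-02 -1.72745634e+02] [ 0.96383897 -0.04479353 -0.20448726] [ 0.04887442 -0.06845558 -0.06335173] 0.04374919327303408 29.9998413445428 0.0032978489453240572
```

View pics/crop4.png

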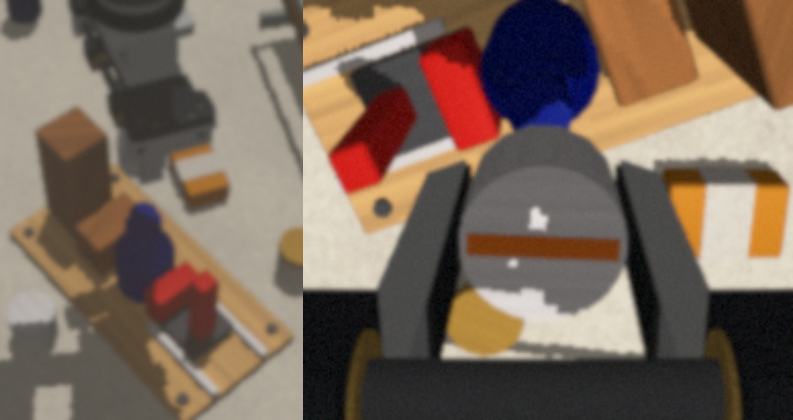

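The cap is held level between the fingers, with its stripe across them. The bare blue neck shows below it and the clamp is still shut, so I'm handing in.

```bash
python3 -c "
from station import ctrl
print(ctrl.hand_in())"
```

```text
the job is handed in; nothing more can be done
None
```

I handed the job in: the clamp is shut, the cap loosened counter-clockwise on the first try (so I didn't try clockwise), and it is held level and still about 9 cm above the bottle's mouth; the hand-in returned no verdict.

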